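# Fit the rolling mill's T-handle and set its dial

## Task

Take the steel T-handle with the red bar ends out of the wooden rack and press its square socket onto the square drive on top of the green rolling mill until the drive's spring ball clicks into the socket and the socket sits right down on the dial; press firmly, but feel for the end and do not ram it. Then turn the handle clockwise until the red line on the dial meets the yellow pointer, and let go, leaving the handle fully on and everything else on the bench where it was.

Things in the scene. Friction and masses are not known exactly. Their poses are not given: they have to be found in the camera images.
- key: the mill's T-handle, bare steel with red bar ends and a brass band; 68 mm tall, 0.32 kg, upright with its socket down in one of the rack's wells, its bar nearly square to the row. Origin: centre of the socket's mouth (lowest face); z up the shank, x along the bar. Round socket 34 mm across, 0 to 33 mm above the origin, shank 12 mm thick from 33 to 54 mm, then the bar
- key_bar (a point): middle of the T-handle's bar, 61 mm above the socket's mouth. Bar 90 mm long (x), 14 mm wide (y) and 14 mm high, flat sides; take it across its middle from above
- key_bore (a point): centre of the mouth of the T-handle's bore: a 19 mm square, 30 mm deep, sides parallel to the bar's x and y. Each side has a dimple for the ball 20 mm above the mouth, so any of the four quarter-turn positions fits
- mill: green rolling mill, fixed; 150 mm wide (y), 110 mm deep, origin on the bench under its centre. Its upright gap screw, exactly above the origin, ends in an aluminium dial 60 mm across with a square steel drive in its middle. A yellow pointer stands beside the dial on the mill's +x side, a crank sticks out on the +y side. The screw's bearings bear at most 30 N of push from the handle
- dial_low (a point): fixed point on the screw's axis, 158 mm above the mill's origin: the dial's face at its lowest. The screw stands higher by 0 to 20 mm, as the roll gap was left; this is not measured and must be felt. The socket must come to rest on the dial's face. The drive is 18 mm square and its top is 28 mm above the face, the last 3 mm tapering to 13 mm
- screw (a joint): turn of gap screw, dial and square drive, rad, anticlockwise from above positive; 0 when the dial's red line meets the yellow pointer, starts at 0.6 to 1.2. The red line runs over a corner of the square: at 0 the square's sides lie at 45 degrees to the mill's x axis. Turns against about 0.1 N m of friction, stays where left; the socket has about 3 degrees of play on it
- ball (a joint): how far the spring ball in one side of the drive is pressed in, m: 0 out, 0.0012 to 0.0018 under the socket's wall. The ball (centre 20 mm above the dial's face) meets the socket's mouth about 23 mm before home, resists with about 5 N, stays pressed in as the socket slides on, and springs out (the click) in the last 3 mm before the socket rests on the dial
- rack: the dark wooden rack, fixed, 74 x 250 x 24 mm, with three round wells 37 mm wide and 12 mm deep in a row along its y, 82 mm apart; origin under its centre. What stands in a well has its foot 12 mm above the bench
- vise_key: a similar T-handle with a blue bar and a dark socket whose 13 mm bore does not fit the mill; stands in another well; leave it. Origin, posture and sizes as for the steel one
- punch: steel doming punch with a ball head, 74 mm tall, in another well; origin at its foot; leave it
- board: soldering board, fixed, 170 x 170 x 20 mm, origin under its centre
- leaf_spray: silver leaf spray on the soldering board, 100 mm long, 7 mm thick; leave it
- third_hand: clamp stand on a round iron foot 68 mm wide, 97 mm tall; origin under the foot; leave it
- scrap_lid: white jar lid with scraps of brass, 76 mm wide, 13 mm tall; origin under its centre; leave it
- tweezers: dark steel tweezers, 150 mm long along x, 8 mm high; leave them
- hammer: hammer lying along its x; leave it
- pliers: blue-handled pliers, 150 mm long along x, 14 mm high; leave them

How it is judged:
By the outcome, as a careful person would: the job done as asked, in the order asked, and still so for the second after the job is handed in, with the robot touching nothing.
It also fails if it takes over 61 s, if anything falls off the work surface, if the arm or the gripper's body presses on something with over 40 N, if the wrist force passes 120 N, or if a joint passes its speed limit or range.

## Robot

A 6-joint arm with a two-finger parallel gripper is mounted at the origin on the work surface. World frame = base frame: x ahead of the robot, y to its left, z up, the work surface at z = 0. Lengths are in m, angles in rad, forces in N, time in s.
With the tool pointing down it reaches from about 0.25 to 0.775 m from the base axis. Payload 8.9 kg.
Tool frame: the origin (TCP) lies midway between the tips of the shut fingers; the grasp point (between the pads) lies env.grasp_offset behind it (env.grasp_offset is the distance from the TCP to the grasp point, in m); z points along the fingers, x is the direction in which the jaws open and shut, and the axes are right-handed (so a half turn about z gives the same grasp; the last joint's range is limited). The gripper opens to 85 mm and grips with 20 to 120 N. Pads are 22 mm wide; open, the fingers measure 114 mm over their backs; the gripper's body (76 mm by 85 mm) begins 54 mm behind the grasp point. The pads swing forward as they close: fully open they stand 13 mm farther back than shut.
Start: joints at [1.209, 0.291, -0.153, 1.127, 0, 1.431], TCP at [0.116, 0.512, 0.231] pointing down, gripper open.
Joint ranges: [-2.52, 2.52], [-0.91, 1.74], [-1.3, 1.37], [-1.96, 2.02], [-1.52, 1.47], [-3.14, 3.14]. Speed limits (rad/s): [2.22, 2.22, 2.79, 3.14, 3.14, 3.14].

## Interface

Orientations are given as a 3x3 rotation matrix whose columns are the frame's x, y, z axes.
In Python, from rig import env gives the robot as it stands. The module is installed in compiled form; this text tells all that it offers.
- The arm moves only by the shell command python3 -m crank 'ROWS' [FORCE]. ROWS is JSON, a list that holds one entry, the list of rows, each a list of 5 numbers: the shift along the world's x, y, z in mm, then the turn about the world's z in degrees, then the finger opening in mm, from 0 to 85.4. A call has exactly 8 rows; each row is the pose to reach, as a shift and turn from the pose commanded when the call began; what a row does not reach only later rows make up. A row lasts 1/12 s, in which the tool goes at most 41.7 mm and 7.16 degrees, less where a joint would pass 70% of its speed; a pose out of reach is approached as far as the arm can. A call with a gripper value outside its range is refused whole. The fingers move at their own pace and stop on an object; FORCE is the grip in N (left out, the last holds). Time passes only in rows, so rows that repeat a pose let the fingers close, or fill a call up. It gives the time, the measured TCP pose, the force and the opening at its end, in the units of the state.
- env.get_obs(): the state, without advancing time (a new reading comes with each control period).
- env.capture(name): name is "scene" or "top" or "wrist"; returns (picture, depth): 400x640x3 uint8, red, green, blue; 400x640 float32, m along the optical axis (not along the pixel's ray), 0 where there is no reading.
- env.get_calibration(name): a dict with "fx", "fy", "cx", "cy" (pixels), "distortion" ([k1, k2, p1, p2, k3] as OpenCV has them; the pictures are not rectified), "rvec" (rotation vector, rad) and "tvec" (3), from world to camera coordinates, as OpenCV has them; the wrist camera has in their place "tool_from_camera" (4x4, takes a point from camera to tool coordinates, whose origin is the TCP and whose axes are the tool frame's). Camera axes: x right, y down, z forward; pixel columns grow to the right and rows downward; lengths in m; the calibration is good to about 2 mm. A picture is of the moment at which its call begins: read the wrist's pose just before it. get_calibration takes no time and is no camera call.
- env.hand_in(): hands the job in, once; it reports no verdict.
The state is a dict: "time_s": time; "q": joint angles; "joint_vel": joint speeds; "joint_torque": joint torques, N m; "tool_pos": TCP position; "eef_rot": TCP orientation; "contact_force": force on the tool from outside, world axes, zero at the start; "moment": the same for the moment, N m; "width": finger opening in m.
Only numpy, scipy, OpenCV 4.12 (cv2) and the standard library are available. Lean on these libraries where they do the work, as an engineer would, in place of code of your own. Each camera call takes 0.05 s, during which the arm holds its last target.

## Working session

There is one attempt and no reset: what is moved stays moved. The work goes in short steps, Python scripts to look and compute and a shell command to move; the robot and the scene stay as the last step left them, time stands still between calls to the robot, and variables do not carry over. Pictures are saved under pics/ and viewed, and the job is handed in when it is done.

```bash
mkdir -p pics; ls; cat > h.py <<'E'
import numpy as np,cv2
from rig import env
def save(n,p): cv2.imwrite('pics/'+n+'.png',cv2.cvtColor(p,cv2.COLOR_RGB2BGR))
def ext(name,obs=None):
    c=env.get_calibration(name); K=np.array([[c['fx'],0,c['cx']],[0,c['fy'],c['cy']],[0,0,1.]]); d=np.array(c['distortion'],float)
    if 'rvec' in c:
        R=cv2.Rodrigues(np.array(c['rvec'],float))[0]; t=np.array(c['tvec'],float).ravel()
        return K,d,R.T,-R.T@t
    T=np.array(c['tool_from_camera']); A=np.array(obs['eef_rot']).reshape(3,3)
    return K,d,A@T[:3,:3],A@T[:3,3]+np.array(obs['tool_pos'])
def ray(E,px):
    K,d,R,o=E
    u=cv2.undistortPoints(np.array(px,float).reshape(-1,1,2),K,d).reshape(-1,2)
    return o,(R@np.c_[u,np.ones(len(u))].T).T
def onplane(E,px,z):
    o,v=ray(E,px); return o+v*((z-o[2])/v[:,2])[:,None]
def proj(E,P):
    K,d,R,o=E
    return cv2.projectPoints(np.array(P,float).reshape(-1,3),cv2.Rodrigues(R.T)[0],-R.T@o,K,d)[0].reshape(-1,2)
E
python3 - <<'E'
from h import *
o=env.get_obs();print(o, env.grasp_offset)
for n in("scene","top","wrist"):
    p,d=env.capture(n);save(n+'0',p);np.savez('pics/'+n+'0',p=p,d=d)
    E=ext(n,o);print(n,E[3],E[2][:,2])
E
```

```text
pics
{'time_s': 0.0, 'q': array([ 1.20872069e+00,  2.91283237e-01, -1.54111036e-01,  1.12672297e+00,
       -2.32403058e-05,  1.43148723e+00]), 'joint_vel': array([-4.20667682e-05, -1.11023379e-04,  4.14989830e-04,  1.07881912e-03,
       -1.68398343e-03, -7.82680603e-04]), 'joint_torque': array([ 6.05421264e-04, -5.37143934e+01,  3.31370115e+01,  1.60597352e-02,
       -2.15636696e-04,  1.32369473e-05]), 'tool_pos': array([0.1158378 , 0.51160798, 0.23073649]), 'eef_rot': array([[ 2.20928337e-01,  9.75289942e-01, -4.46157271e-04],
       [ 9.75289162e-01, -2.20928729e-01, -1.24350758e-03],
       [-1.31134939e-03, -1.60406291e-04, -9.99999127e-01]]), 'contact_force': array([-0.20827754, -0.25467324,  0.42539147]), 'moment': array([-0.00291419, -0.00148678, -0.02917432]), 'width': 0.08535112464322836} 0.0187
scene [ 1.49764948 -0.87716215  1.21311523] [-0.55326104  0.51593054 -0.65400146]
top [ 0.41555158 -0.01597194  1.48017259] [ 0.11794741  0.01005286 -0.99296896]
wrist [0.03429985 0.53081144 0.37369789] [ 0.31662844 -0.07425718 -0.94563857]
```

View pics/scene0.png

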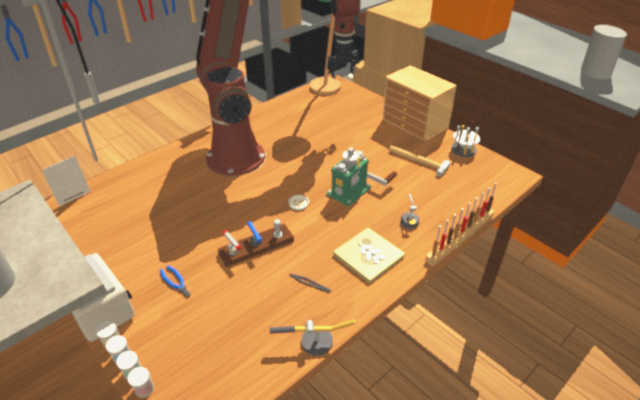

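View pics/top0.png

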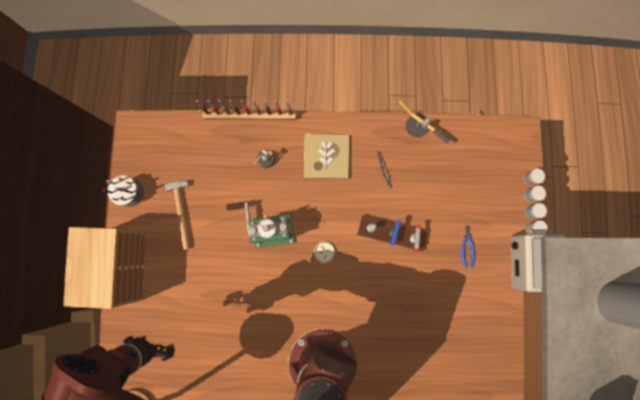

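View pics/wrist0.png

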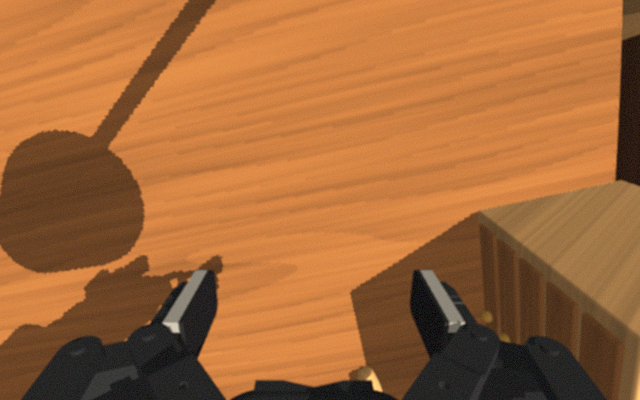

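```bash
python3 - <<'E'
from h import *
t=np.load('pics/top0.npz')['p']; s=np.load('pics/scene0.npz')['p']
a=cv2.resize(t[195:260,220:320],None,fx=4,fy=4,interpolation=cv2.INTER_CUBIC)
b=cv2.resize(t[205:260,350:440],None,fx=4,fy=4,interpolation=cv2.INTER_CUBIC)
c=cv2.resize(s[140:210,320:420],None,fx=4,fy=4,interpolation=cv2.INTER_CUBIC)
d=cv2.resize(s[210:270,210:305],None,fx=4,fy=4,interpolation=cv2.INTER_CUBIC)
W=np.zeros((600,800,3),np.uint8)
for im,y,x in((a,0,0),(b,0,400),(c,300,0),(d,300,400)): 
    im=im[:300,:400]; W[y:y+im.shape[0],x:x+im.shape[1]]=im
save('crop0',W)
E=ext('top')
# red ends
h=cv2.cvtColor(t,cv2.COLOR_RGB2HSV); 
m=((h[...,0]<6)|(h[...,0]>172))&(h[...,1]>150)&(h[...,2]>90); m[:, :400]=0;m[:,440:]=0;m[:220]=0;m[260:]=0
n,l,st,c=cv2.connectedComponentsWithStats(m.astype(np.uint8));print(st[1:],c[1:])
print(onplane(E,c[1:],0.073))
m=(h[...,0]>100)&(h[...,0]<125)&(h[...,1]>150);m[:,:380]=0;m[:,410:]=0
ys,xs=np.nonzero(m);print('blue',onplane(E,[[xs.mean(),ys.mean()]],.073))
print('punch,key,mill dial',onplane(E,[[372,228],[417,238],[266.5,228.5]],.073),onplane(E,[[266.5,228.5]],.168))
E
```

```text
[[416 225   4   3   7]
 [414 249   5   2  10]] [[417.71428571 225.85714286]
 [416.         249.5       ]]
[[ 0.50639944 -0.33249806  0.073     ]
 [ 0.42229998 -0.32577938  0.073     ]]
blue [[nan nan nan]]
punch,key,mill dial [[ 0.49637449 -0.16885029  0.073     ]
 [ 0.46309227 -0.32960615  0.073     ]
 [ 0.48832867  0.20715864  0.073     ]] [[0.4834154  0.19209481 0.168     ]]<stdin>:18: RuntimeWarning: Mean of empty slice.
  ret = ret.dtype.type(ret / rcount)
```

View pics/crop0.png

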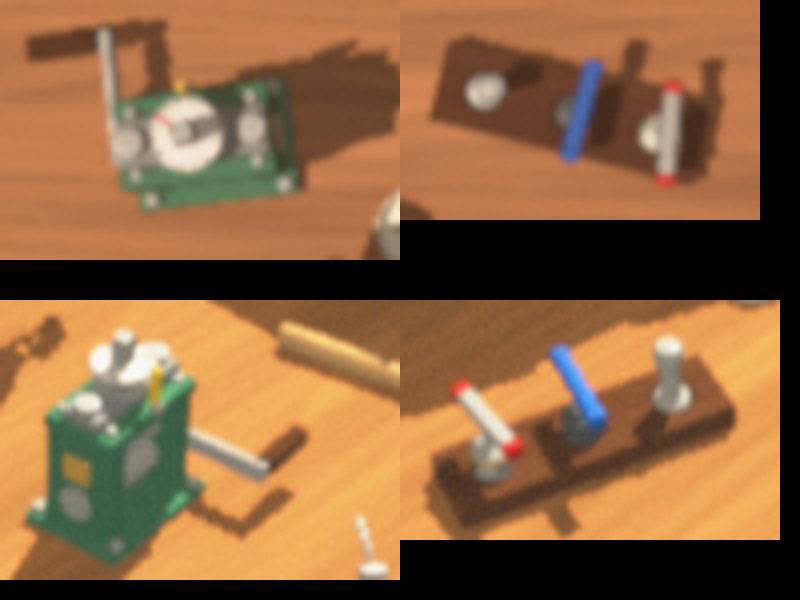

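```bash
python3 -m crank '[[[10,-8,35,0,85],[35,-30,60,0,85],[65,-55,80,0,85],[96,-82,90,2,85],[127,-108,100,4,85],[158,-134,100,6,85],[189,-160,100,8,85],[220,-187,100,8,85]]]'
python3 -m crank '[[[30,-26,0,0,85],[60,-52,0,0,85],[90,-78,0,0,85],[120,-104,0,0,85],[147,-128,0,0,85],[147,-128,0,0,85],[147,-128,0,0,85],[147,-128,0,0,85]]]'
python3 - <<'E'
from h import *
import pickle
o=env.get_obs();p,d=env.capture('wrist');save('w1',p);pickle.dump((o,p,d),open('pics/w1.pkl','wb'));print(o['tool_pos'],o['q'])
E
```

```text
time_s: 0.82
tool_pos: [0.3372, 0.3235, 0.3315]
eef_rot: [[0.081, 0.997, 0.0], [0.997, -0.081, 0.0], [0.0, 0.0, -1.0]]
contact_force: [1.1, 0.9, 0.1]
width: 0.0851
time_s: 1.48
tool_pos: [0.4826, 0.1971, 0.331]
eef_rot: [[0.084, 0.996, -0.001], [0.996, -0.084, 0.0], [0.0, -0.001, -1.0]]
contact_force: [-1.0, -0.1, -0.2]
width: 0.085
[0.48259912 0.19706156 0.33100701] [2.47149913e-01 2.51566079e-01 5.34049689e-02 1.37359479e+00
 3.38919088e-04 3.30922887e-01]
```

View pics/w1.png

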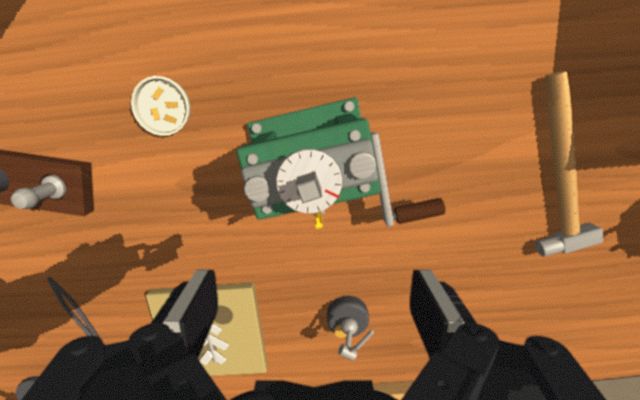

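```bash
python3 - <<'E'
from h import *
import pickle
o,p,d=pickle.load(open('pics/w1.pkl','rb'));E=ext('wrist',o)
save('w1c',cv2.resize(p[130:240,240:400],None,fx=5,fy=5,interpolation=cv2.INTER_CUBIC))
def pt(u,v):
    z=d[v,u]; oo,r=ray(E,[[u,v]]); return oo+r[0]*z
for u,v in[(309,160),(290,175),(290,195),(320,175),(330,180),(307,185),(303,187),(310,190),(312,180),(319,218),(319,225),(360,165),(257,190)]: print(u,v,pt(u,v).round(4))
h=cv2.cvtColor(p,cv2.COLOR_RGB2HSV)
print(p[160,309],p[187,306],p[193,332])
m=((p.min(2)>185)).astype(np.uint8);m[:130]=0;m[240:]=0;m[:,:240]=0;m[:,400:]=0
cs,_=cv2.findContours(m,0,1);c=max(cs,key=cv2.contourArea);print(cv2.boundingRect(c),cv2.fitEllipse(cv2.convexHull(c)))
E
```

```text
309 160 [0.4627 0.1949 0.1716]
290 175 [0.475  0.1766 0.1717]
290 195 [0.4941 0.1745 0.1712]
320 175 [0.4772 0.2037 0.1721]
330 180 [0.4827 0.2124 0.172 ]
307 185 [0.4775 0.1924 0.2006]
303 187 [0.4792 0.1888 0.1994]
310 190 [0.4825 0.1944 0.1989]
312 180 [0.4742 0.1968 0.1982]
319 218 [0.5182 0.1995 0.1736]
319 225 [0.523  0.1991 0.1792]
360 165 [0.4748 0.242  0.156 ]
257 190 [0.4913 0.1416 0.1556]
[238 228 210] [188 176 159] [222  79  72]
(278, 151, 64, 61) ((309.2497253417969, 180.8328857421875), (61.64935302734375, 63.48298263549805), 84.63179016113281)
```

View pics/w1c.png

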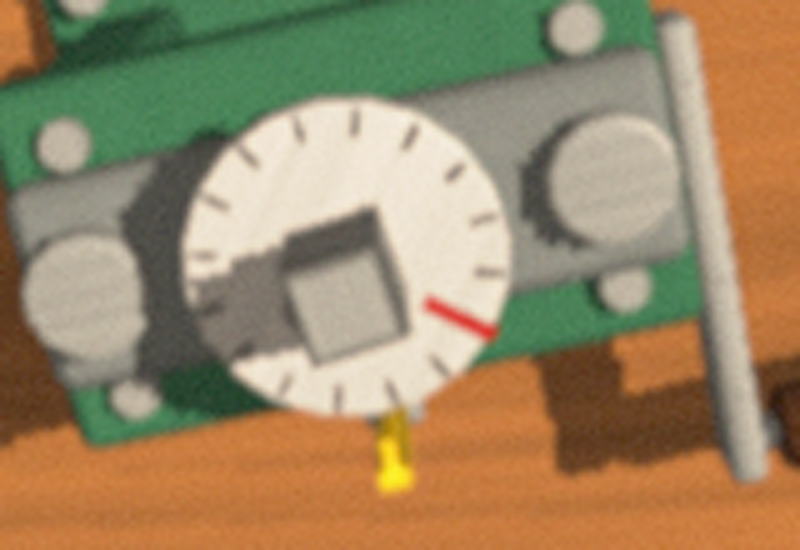

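```bash
python3 - <<'E'
from h import *
import pickle
o,p,d=pickle.load(open('pics/w1.pkl','rb'));E=ext('wrist',o)
f=lambda L:np.array(L)/5+[239.9,129.9]
c=onplane(E,[[309.25,180.8]],.1715)[0];print('dial c',c)
r=onplane(E,f([[425,302],[495,333]]),.1715);print(r)
vr=r[1]-r[0];print('redline dir',np.arctan2(vr[1],vr[0]),'from centre',[np.arctan2(*(x-c)[1::-1]) for x in r])
q=onplane(E,f([[290,294],[372,252],[406,326],[322,359]]),.1995);print(q,q.mean(0))
for i in range(4): v=q[(i+1)%4]-q[i];print(np.linalg.norm(v),np.degrees(np.arctan2(v[1],v[0])))
pp=onplane(E,f([[393,485],[402,412]]),.178);print('pointer',pp)
# mill orientation from green top edges: silver side bolts centres
b=onplane(E,f([[92,292],[614,177]]),.156);v=b[1]-b[0];print(b,'mill y dir deg',np.degrees(np.arctan2(v[1],v[0])), b.mean(0))
s=onplane(E,f([[64,145],[576,25],[625,288],[135,398]]),.13);print(s,[np.degrees(np.arctan2(*(s[j]-s[i])[1::-1])) for i,j in((0,1),(3,2))])
E
```

```text
dial c [0.48198581 0.19347268 0.1715    ]
[[0.49220084 0.20703764 0.1715    ]
 [0.49926041 0.21952442 0.1715    ]]
redline dir 1.0562344099003713 from centre [np.float64(0.9253488946702566), np.float64(0.9852752425272385)]
[[0.48034767 0.18446741 0.1995    ]
 [0.47425927 0.19869653 0.1995    ]
 [0.48754224 0.20332235 0.1995    ]
 [0.49220087 0.18873441 0.1995    ]] [0.48358751 0.19380518 0.1995    ]
0.015476969909556488 113.16528419130543
0.014065404793079668 19.20077378415761
0.015313747252819275 -72.28923517982274
0.012597836604975998 -160.2017576003174
pointer [[0.52535498 0.19843232 0.178     ]
 [0.51096298 0.20122807 0.178     ]]
[[0.48958632 0.14316015 0.156     ]
 [0.47528549 0.244572   0.156     ]] mill y dir deg 98.02677350390394 [0.48243591 0.19386607 0.156     ]
[[0.46553443 0.13664407 0.13      ]
 [0.4500107  0.24149559 0.13      ]
 [0.50534697 0.24924558 0.13      ]
 [0.52115362 0.14412064 0.13      ]] [np.float64(98.42171073776719), np.float64(98.55097014390309)]
```

```bash
python3 -m crank '[[[5,0,-30,0,85],[10,0,-60,0,85],[15,0,-80,0,85],[15,0,-80,0,85],[15,0,-80,0,85],[15,0,-80,0,85],[15,0,-80,0,85],[15,0,-80,0,85]]]'
python3 - <<'E'
from h import *
import pickle
o=env.get_obs();p,d=env.capture('wrist');save('w2',p);pickle.dump((o,p,d),open('pics/w2.pkl','wb'));print(o['tool_pos'],o['q'])
E=ext('wrist',o);c=proj(E,[.482,.1935,.185])[0].astype(int);print(c)
x,y=c-[80,60];print(x,y);save('w2c',cv2.resize(p[y:y+120,x:x+160],None,fx=5,fy=5,interpolation=cv2.INTER_CUBIC))
E
```

```text
time_s: 2.2
tool_pos: [0.4984, 0.1975, 0.2528]
eef_rot: [[0.083, 0.997, 0.002], [0.997, -0.083, 0.001], [0.001, 0.002, -1.0]]
contact_force: [0.8, -0.2, -0.1]
width: 0.0854
[0.4984469  0.19746275 0.25283864] [ 2.40747567e-01  2.99156138e-01 -8.44945605e-02  1.18474315e+00
  7.36946986e-05  3.23466795e-01]
[304 194]
224 134
```

View pics/w2c.png

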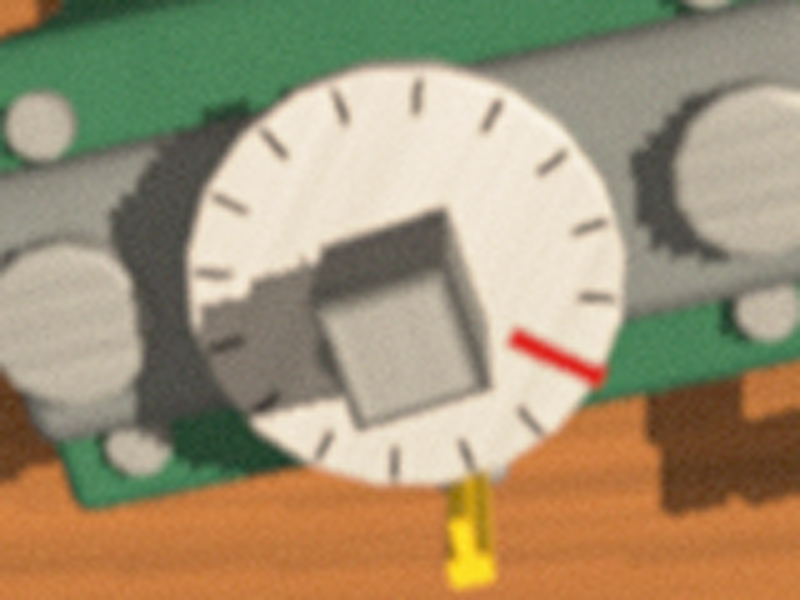

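```bash
python3 - <<'E'
from h import *
import pickle
o,p,d=pickle.load(open('pics/w2.pkl','rb'));E=ext('wrist',o)
f=lambda L:np.array(L)/5+[223.9,133.9]
def deg(v): return np.degrees(np.arctan2(v[1],v[0]))
m=(p.min(2)>170).astype(np.uint8)
zs=[]
for v in range(140,240,3):
  for u in range(260,350,3):
    zz=d[v,u]; oo,r=ray(E,[[u,v]]); P=oo+r[0]*zz
    if m[v,u] and .16<P[2]<.182: zs.append(P[2])
Z=np.median(zs);print('dial z',Z,len(zs))
ed=onplane(E,f([[400,62],[190,270],[625,270],[400,486],[245,115],[555,115]]),Z)
A=np.c_[2*ed[:,:2],np.ones(len(ed))];s=np.linalg.lstsq(A,(ed[:,:2]**2).sum(1),rcond=None)[0];print('c',s[:2],'r',np.sqrt(s[2]+s[:2]@s[:2]))
r=onplane(E,f([[512,337],[603,377],[215,196],[247,213]]),Z)
print('red',deg(r[1]-r[0]),deg(r[1]-r[2]),deg(r[0][:2]-s[:2]),deg(r[1][:2]-s[:2]))
q=onplane(E,f([[326,310],[440,270],[475,375],[362,415]]),Z+.028);print(q.mean(0))
for i in range(4): v=q[(i+1)%4]-q[i];print(np.linalg.norm(v),deg(v))
b=onplane(E,f([[355,426],[490,386],[446,210]]),Z+.025);print('lower',np.linalg.norm(b[1]-b[0]),deg(b[1]-b[0]))
pp=onplane(E,f([[470,580]]),Z+.002);print('pointer',deg(pp[0][:2]-s[:2]),pp)
t=onplane(E,f([[70,325],[768,165]]),.156);print('mill',deg(t[1]-t[0])-90,t.mean(0))
t=onplane(E,f([[40,125],[138,450],[768,312]]),.13);print(deg(t[2]-t[1])-90,deg(t[1]-t[0]))
E
```

```text
dial z 0.17185485423485003 382
c [0.48285929 0.19331628] r 0.03017165925691918
red 60.48034886545765 59.16919838831944 56.13553159079595 58.11516380818503
[0.48216895 0.19346542 0.19985485]
0.014564226462897666 105.37751929423253
0.013965306886614412 12.919861952398469
0.01476758967635347 -74.00652036894503
0.014133953499560061 -167.87273970253142
lower 0.017608892352493678 102.89211564874704
pointer 6.695665305062563 [[0.52783492 0.19859625 0.17385485]]
mill 8.65214712844913 [0.48260665 0.19411784 0.156     ]
8.443775391763651 7.733419593701093
```

```bash
python3 -m crank '[[[-2,-40,0,0,85],[-4,-81,0,0,85],[-6,-122,0,0,85],[-8,-163,0,0,85],[-10,-204,-5,0,85],[-12,-244,-15,0,85],[-14,-284,-25,0,85],[-16,-323,-35,0,85]]]'
python3 -m crank '[[[0,-40,-10,0,85],[0,-78,-22,0,85],[0,-116,-36,0,85],[0,-154,-50,0,85],[0,-190,-55,0,85],[-4,-204,-55,0,85],[-4,-204,-55,0,85],[-4,-204,-55,0,85]]]'
python3 - <<'E'
from h import *
import pickle
o=env.get_obs();p,d=env.capture('wrist');save('w3',p);pickle.dump((o,p,d),open('pics/w3.pkl','wb'));print(o['tool_pos'],o['q'])
E
```

```text
time_s: 2.92
tool_pos: [0.4819, -0.1282, 0.2169]
eef_rot: [[0.083, 0.997, 0.002], [0.997, -0.083, -0.001], [-0.001, 0.002, -1.0]]
contact_force: [1.4, -0.0, 0.1]
width: 0.0849
time_s: 3.58
tool_pos: [0.4778, -0.3303, 0.1616]
eef_rot: [[0.085, 0.996, 0.0], [0.996, -0.085, 0.0], [0.0, 0.0, -1.0]]
contact_force: [0.1, 0.4, -0.4]
width: 0.0851
[ 0.47777748 -0.33025002  0.16164671] [-7.30852876e-01  4.41197060e-01 -1.18109939e-01  1.01150413e+00
  3.48391056e-04 -6.46112451e-01]
```

View pics/w3.png

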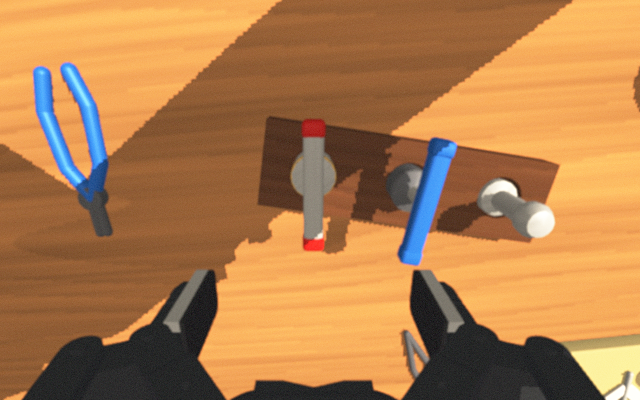

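```bash
python3 - <<'E'
from h import *
import pickle
o,p,d=pickle.load(open('pics/w3.pkl','rb'));E=ext('wrist',o)
def pt(u,v):
    z=d[v,u]; oo,r=ray(E,[[u,v]]); return oo+r[0]*z
for u,v in[(314,128),(314,145),(314,170),(314,195),(314,225),(314,236),(314,245)]: print(u,v,pt(u,v).round(4))
save('w3c',cv2.resize(p[110:260,250:390],None,fx=4,fy=4,interpolation=cv2.INTER_CUBIC))
h=cv2.cvtColor(p,cv2.COLOR_RGB2HSV)
for v in range(140,236,8):
    print(v,p[v,296:332:2].mean(1).astype(int))
E
```

```text
314 128 [ 0.421  -0.3248  0.0807]
314 145 [ 0.4319 -0.3257  0.0811]
314 170 [ 0.4484 -0.3271  0.0814]
314 195 [ 0.4661 -0.3286  0.0808]
314 225 [ 0.4884 -0.3304  0.0805]
314 236 [ 0.4968 -0.3312  0.0806]
314 245 [ 0.5034 -0.3317  0.0815]
140 [ 53  52  47  72 124 137 138 139 137 133 136 138 139 123  84  54  55  58]
148 [ 57  59  54  76 124 133 140 137 137 134 133 136 134 122  79  45  55  53]
156 [ 60  97 111 112 126 133 135 135 137 137 137 136 135 127 104 114  95  63]
164 [135 140 137 133 123 134 135 134 135 135 134 133 133 123 135 137 140 130]
172 [132 132 132 127 125 133 134 134 132 132 132 136 131 123 135 129 134 137]
180 [130 132 133 131 124 129 137 132 137 134 131 135 128 122 131 134 134 129]
188 [128 130 135 126 128 130 135 134 133 136 135 135 129 120 126 125 134 129]
196 [ 53  52  54  74 120 132 132 137 134 134 136 134 132 116 102 109 100 107]
204 [ 63  61  59  71 124 132 134 133 133 130 131 131 129 118 100 100  99  97]
212 [117 108 101 112 122 129 134 134 133 135 135 131 132 115 104 105 108 103]
220 [177 174 177 173 136 130 134 131 134 135 133 135 129 145 174 175 172 127]
228 [170 170 168 165 137 131 129 133 134 131 130 133 128 137 170 166 116  89]
```

View pics/w3c.png

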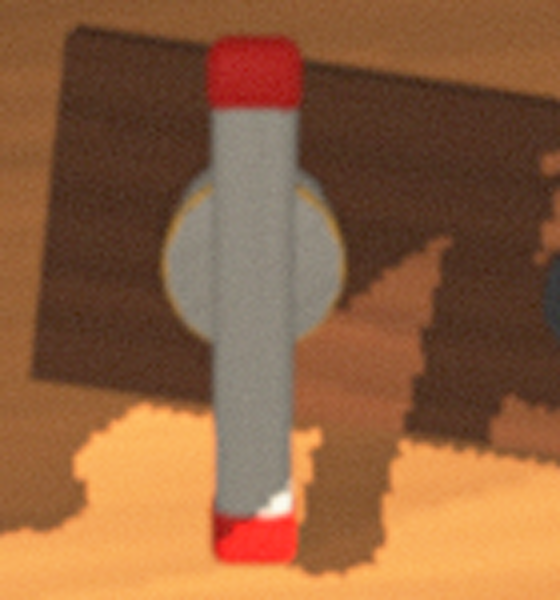

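```bash
python3 - <<'E'
from h import *
import pickle
o,p,d=pickle.load(open('pics/w3.pkl','rb'));E=ext('wrist',o)
f=lambda L:np.array(L)/4+[249.9,109.9]
for z in(.080,.0805):
  r=onplane(E,f([[255,107],[255.5,515],[255,40],[256,560]]),z);print(r[:2].mean(0),r[2:].mean(0),[np.linalg.norm(r[i+1]-r[i]) for i in(0,2)])
  v=r[1]-r[0];print('bar deg',np.degrees(np.arctan2(v[1],v[0])))
print('jaw yaw',np.degrees(np.arctan2(o['eef_rot'][1,0],o['eef_rot'][0,0])),o['tool_pos'])
E
```

```text
[ 0.4628692  -0.32850037  0.08      ] [ 0.46203183 -0.32838345  0.08      ] [np.float64(0.07274252746283857), np.float64(0.09240391971804691)]
bar deg -4.753744888261061
[ 0.46271669 -0.3284875   0.0805    ] [ 0.46188119 -0.32837084  0.0805    ] [np.float64(0.07258057381379147), np.float64(0.09219819203017919)]
bar deg -4.753744888261045
jaw yaw 85.1447327861744 [ 0.47777748 -0.33025002  0.16164671]
```

```bash
python3 -m crank '[[[-15,2,-30,0,45],[-15,2,-60,0,45],[-15,2,-85,0,45],[-15,2,-100,0,45],[-15,2,-107,0,45],[-15,2,-107,0,45],[-15,2,-107,0,0],[-15,2,-107,0,0]]]' 60
python3 -m crank '[[[0,0,0,0,0],[0,0,0,0,0],[0,0,0,0,0],[0,0,0,0,0],[0,0,2,0,0],[0,0,6,0,0],[0,0,10,0,0],[0,0,14,0,0]]]'
```

```text
time_s: 4.3
tool_pos: [0.464, -0.3282, 0.0558]
eef_rot: [[0.082, 0.997, 0.002], [0.997, -0.082, -0.001], [-0.001, 0.002, -1.0]]
contact_force: [-0.4, -0.5, -0.5]
width: 0.0219
time_s: 4.97
tool_pos: [0.4628, -0.3278, 0.0686]
eef_rot: [[0.083, 0.997, -0.0], [0.997, -0.083, 0.0], [0.0, -0.0, -1.0]]
contact_force: [-0.4, -0.1, -3.7]
width: 0.0127
```

```bash
python3 -m crank '[[[0,0,25,0,0],[0,0,55,0,0],[0,0,90,0,0],[0,0,125,0,0],[0,0,150,0,0],[0,0,160,0,0],[0,0,160,0,0],[0,0,160,0,0]]]'
python3 - <<'E'
from h import *
import pickle
o=env.get_obs();p,d=env.capture('wrist');save('w4',p);pickle.dump((o,p,d),open('pics/w4.pkl','wb'));print(o['tool_pos'],o['contact_force'],o['moment'],o['width'])
E
```

```text
time_s: 5.63
tool_pos: [0.4627, -0.3277, 0.2274]
eef_rot: [[0.083, 0.997, -0.001], [0.997, -0.083, 0.001], [0.0, -0.001, -1.0]]
contact_force: [0.6, 1.2, -4.6]
width: 0.013
[ 0.46273991 -0.32774447  0.22737126] [ 0.57436274  1.23022114 -4.60482862] [ 0.04202356 -0.03471151 -0.00455279] 0.012967730948758558
```

View pics/w4.png

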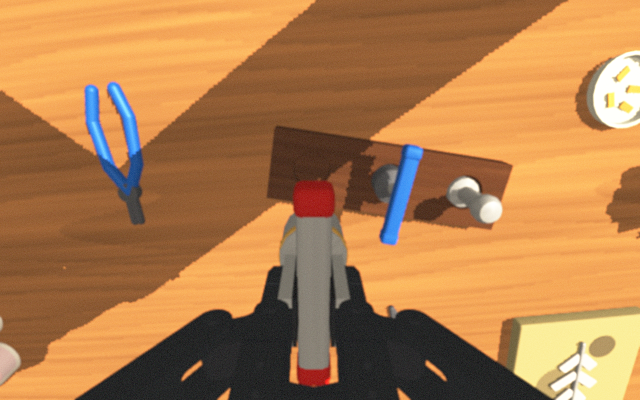

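```bash
python3 - <<'E'
from h import *
import pickle
o,p,d=pickle.load(open('pics/w4.pkl','rb'));E=ext('wrist',o)
save('w4c',cv2.resize(p[170:395,270:360],None,fx=2.6,fy=2.6,interpolation=cv2.INTER_CUBIC))
P=p.astype(int);m=((P[...,0]>110)&(P[...,0]>2*P[...,1])&(P[...,0]>2*P[...,2])).astype(np.uint8);m[:175]=0;m[:,:285]=0;m[:,345:]=0;m[225:355]=0
n,l,st,c=cv2.connectedComponentsWithStats(m);print([(s,k) for s,k in zip(st[1:],c[1:]) if s[4]>50])
for v in(185,195,205,212): print(v,np.nonzero(m[v])[0][[0,-1]])
for v in(225,240,340,350,360): print(v,p[v,288:342].mean(1).astype(int))
print([ (v,p[v,314]) for v in (*range(176,188,2),*range(208,222,2),*range(362,390,2))])
def pt(u,v):
    z=d[v,u]; oo,r=ray(E,[[u,v]]); return oo+r[0]*z
for v in (200,230,300,350,375): print(v,pt(314,v)-o['tool_pos'])
E
```

```text
[(array([ 293,  180,   43,   37, 1436], dtype=int32), array([313.78412256, 198.60306407])), (array([297, 364,  34,  23, 545], dtype=int32), array([313.35963303, 376.42752294]))]
185 [295 332]
195 [293 334]
205 [293 335]
212 [295 333]
225 [103 105 107 110 108 107 105 108 110 120 125 130 126 129 132 133 131 131
 132 130 135 127 132 129 131 127 131 127 132 130 130 130 126 130 130 130
 131 128 129 126 120 121 117 110 105 102 105 108 104 103  96 107 126 152]
240 [132 133 138 137 129 132 134 128 117 114 123 123 127 130 128 131 129 130
 131 129 132 131 134 131 133 128 130 130 131 130 129 131 131 132 129 130
 130 127 126 122 122 121 113 118 130 138 137 132 131 133 129 129 126 127]
340 [ 36  36  40  41  45  45  39  41  56  81 111 119 123 125 121 128 125 126
 129 128 128 127 131 127 126 129 127 128 128 129 124 125 129 128 130 131
 128 123 123 125 115 105  82  55  41  39  50  47  35  44  37  29  34  34]
350 [ 34  37  47 105 150 161 163 164 161 154 128 117 123 122 125 130 126 130
 126 127 127 130 131 130 131 130 128 128 126 126 128 125 132 129 131 134
 129 127 124 121 121 139 149 153 156 158 154
[... 943 characters left out ...]
=uint8)), (368, array([146, 124, 112], dtype=uint8)), (370, array([164,  46,  41], dtype=uint8)), (372, array([166,  32,  28], dtype=uint8)), (374, array([165,  26,  27], dtype=uint8)), (376, array([163,  27,  29], dtype=uint8)), (378, array([166,  34,  34], dtype=uint8)), (380, array([166,  35,  35], dtype=uint8)), (382, array([161,  26,  25], dtype=uint8)), (384, array([164,  43,  32], dtype=uint8)), (386, array([131,  60,  37], dtype=uint8)), (388, array([44, 42, 43], dtype=uint8))]
200 [-0.04368862  0.00420697  0.02496332]
230 [-0.03158229  0.00320921  0.02424774]
300 [-0.00076661  0.00066825  0.02434853]
350 [ 0.02459156 -0.00142217  0.0244412 ]
375 [ 0.03853159 -0.00257118  0.0245295 ]
```

```bash
python3 - <<'E'
from h import *
import pickle
o,p,d=pickle.load(open('pics/w4.pkl','rb'));E=ext('wrist',o);A=o['eef_rot'];t=o['tool_pos']
for h in(.0244,.0257):
  r=onplane(E,[[314,216.5],[313.7,368.9]],t[2]+h)
  r2=onplane(E,[[314,180.5],[313.7,386]],t[2]+h)
  print(h,((r-t)@A).round(4),((r.mean(0)-t)@A).round(4),np.linalg.norm(r[1]-r[0]),np.linalg.norm(r2[1]-r2[0]), ((r2.mean(0)-t)@A).round(4));v=r[1]-r[0];print(np.degrees(np.arctan2(v[1],v[0])))
print(np.degrees(np.arctan2(A[1,0],A[0,0])))
E
```

```text
0.0244 [[ 0.0006 -0.0373 -0.0244]
 [ 0.0005  0.0352 -0.0244]] [ 0.0005 -0.001  -0.0244] 0.07246664822287507 0.09631517380539951 [ 0.0005 -0.0029 -0.0244]
-4.817995620434151
0.0257 [[ 0.0006 -0.0378 -0.0257]
 [ 0.0005  0.0339 -0.0257]] [ 0.0005 -0.0019 -0.0257] 0.0716723236019701 0.0952594396739535 [ 0.0005 -0.0038 -0.0257]
-4.817995620434202
85.23534479429918
```

```bash
python3 -m crank '[[[1,20,20,0,0],[3,55,40,0,0],[5,93,50,0,0],[7,132,50,2,0],[9,171,50,5,0],[11,210,50,8,0],[13,249,50,11,0],[15,288,50,14,0]]]'
python3 -m crank '[[[1,40,0,2,0],[2,80,0,4,0],[3,120,0,5,0],[4,160,0,5,0],[4,195,0,5,0],[5,220,0,5,0],[5,232,0,5,0],[5,232,0,5,0]]]'
python3 -c "
from h import *
o=env.get_obs();print(o['tool_pos'],np.degrees(np.arctan2(o['eef_rot'][1,0],o['eef_rot'][0,0])),o['contact_force'],o['moment'],o['q'])"
```

```text
time_s: 6.35
tool_pos: [0.4767, -0.038, 0.2762]
eef_rot: [[-0.163, 0.987, -0.003], [0.987, 0.163, 0.001], [0.001, -0.003, -1.0]]
contact_force: [2.0, -0.5, -2.7]
width: 0.0127
time_s: 7.02
tool_pos: [0.4819, 0.194, 0.2762]
eef_rot: [[-0.249, 0.969, -0.003], [0.969, 0.249, -0.0], [0.001, -0.003, -1.0]]
contact_force: [-0.1, -0.5, -4.0]
width: 0.0126
[0.48190585 0.19402105 0.27618223] 104.40789560618899 [-0.12902597 -0.47144824 -3.96012583] [-0.01710162  0.0010814   0.01334691] [ 2.41633798e-01  2.62326952e-01 -7.38110821e-02  1.23802802e+00
  5.23176965e-04 -9.83323561e-03]
```

```bash
python3 -m crank '[[[1,-1,-10,0,0],[1,-1,-20,0,0],[1,-1,-26,0,0],[1,-1,-29,0,0],[1,-1,-30,0,0],[1,-1,-30,0,0],[1,-1,-30,0,0],[1,-1,-30,0,0]]]'
python3 - <<'E'
from h import *
o=env.get_obs();print(o['tool_pos'],o['contact_force'])
p,d=env.capture('scene')
save('s5',cv2.resize(p[120:220,320:420],None,fx=6,fy=6,interpolation=cv2.INTER_CUBIC)[:600])
E
```

```text
time_s: 7.68
tool_pos: [0.4843, 0.1909, 0.2487]
eef_rot: [[-0.246, 0.969, 0.001], [0.969, 0.246, 0.0], [-0.0, 0.001, -1.0]]
contact_force: [0.2, 0.3, -3.1]
width: 0.0129
[0.48427644 0.19090859 0.24873301] [ 0.15409647  0.34265012 -3.129438  ]
```

View pics/s5.png

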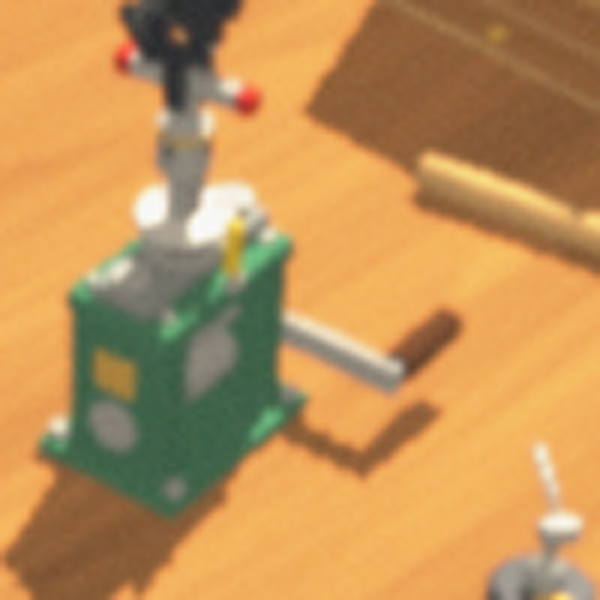

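```bash
python3 -m crank '[[[-1,1,0,0,0],[-1.5,2,0,0,0],[-1.5,2,0,0,0],[-1.5,2,0,0,0],[-1.5,2,0,0,0],[-1.5,2,0,0,0],[-1.5,2,0,0,0],[-1.5,2,0,0,0]]]'
python3 -c "
from h import *
o=env.get_obs();print(o['tool_pos'],np.degrees(np.arctan2(o['eef_rot'][1,0],o['eef_rot'][0,0])),o['contact_force'],o['moment'])"
```

```text
time_s: 8.4
tool_pos: [0.4825, 0.193, 0.2483]
eef_rot: [[-0.246, 0.969, -0.0], [0.969, 0.246, -0.0], [-0.0, -0.0, -1.0]]
contact_force: [-0.6, 0.6, -4.3]
width: 0.0129
[0.48250627 0.19300513 0.24829343] 104.2333837726294 [-0.58736954  0.58062266 -4.3022716 ] [-0.0065224  -0.00271775 -0.04806257]
```

```bash
python3 -m crank '[[[0,0,-2,0,0],[0,0,-4,0,0],[0,0,-6,0,0],[0,0,-7,0,0],[0,0,-8,0,0],[0,0,-9,0,0],[0,0,-10,0,0],[0,0,-10,0,0]]]'
```

```text
time_s: 9.07
tool_pos: [0.4831, 0.1932, 0.2384]
eef_rot: [[-0.246, 0.969, 0.001], [0.969, 0.246, 0.0], [0.0, 0.001, -1.0]]
contact_force: [3.8, 1.1, -2.8]
width: 0.0127
```

```bash
python3 -m crank '[[[0,0,-0.5,0,0],[0,0,-1,0,0],[0,0,-1.5,0,0],[0,0,-2,0,0],[0,0,-2.5,0,0],[0,0,-3,0,0],[0,0,-3,0,0],[0,0,-3,0,0]]]'
```

```text
time_s: 9.73
tool_pos: [0.483, 0.193, 0.2355]
eef_rot: [[-0.246, 0.969, 0.001], [0.969, 0.246, -0.0], [-0.0, 0.001, -1.0]]
contact_force: [5.4, 0.3, 1.6]
width: 0.0129
```

```bash
python3 -m crank '[[[0.5,0,-0.5,0,0],[0.8,0,-1,0,0],[0.8,0,-1.5,0,0],[0.8,0,-2,0,0],[0.8,0,-2.5,0,0],[0.8,0,-3,0,0],[0.8,0,-3.5,0,0],[0.8,0,-3.5,0,0]]]'
```

```text
time_s: 10.4
tool_pos: [0.4832, 0.193, 0.2316]
eef_rot: [[-0.246, 0.969, -0.0], [0.969, 0.246, -0.0], [-0.0, -0.0, -1.0]]
contact_force: [5.8, -0.5, -0.1]
width: 0.0127
```

```bash
python3 -m crank '[[[0.3,0,-1,0,0],[0.5,0,-2,0,0],[0.5,0,-3,0,0],[0.5,0,-4,0,0],[0.5,0,-5,0,0],[0.5,0,-6,0,0],[0.5,0,-7,0,0],[0.5,0,-7,0,0]]]'
```

```text
time_s: 11.07
tool_pos: [0.4835, 0.193, 0.2244]
eef_rot: [[-0.246, 0.969, -0.001], [0.969, 0.246, -0.0], [-0.0, -0.001, -1.0]]
contact_force: [3.6, 0.1, -2.0]
width: 0.0128
```

```bash
python3 -m crank '[[[0,0,-0.7,0,0],[0,0,-1.4,0,0],[0,0,-2.1,0,0],[0,0,-2.8,0,0],[0,0,-3.5,0,0],[0,0,-4,0,0],[0,0,-4,0,0],[0,0,-4,0,0]]]'; python3 -c "
from h import *
o=env.get_obs();print(o['tool_pos'],o['contact_force'],o['moment'])"
```

```text
time_s: 11.73
tool_pos: [0.4836, 0.193, 0.2206]
eef_rot: [[-0.246, 0.969, -0.0], [0.969, 0.246, -0.0], [0.0, -0.0, -1.0]]
contact_force: [3.3, -1.5, -2.4]
width: 0.0132
[0.48363869 0.19298655 0.22056833] [ 3.26958065 -1.45132956 -2.38690932] [-0.07363382 -0.67210364 -0.03487242]
```

```bash
python3 -m crank '[[[0,0,-0.5,0,0],[0,0,-1,0,0],[0,0,-1.5,0,0],[0,0,-2,0,0],[0,0,-2.5,0,0],[0,0,-3,0,0],[0,0,-3,0,0],[0,0,-3,0,0]]]'
```

```text
time_s: 12.4
tool_pos: [0.4837, 0.193, 0.2174]
eef_rot: [[-0.246, 0.969, -0.001], [0.969, 0.246, -0.0], [0.0, -0.001, -1.0]]
contact_force: [3.0, -0.2, -5.3]
width: 0.0128
```

```bash
python3 -m crank '[[[0,0,-0.3,0,0],[0,0,-0.6,0,0],[0,0,-0.9,0,0],[0,0,-1.2,0,0],[0,0,-1.5,0,0],[0,0,-1.5,0,0],[0,0,-1.5,0,0],[0,0,-1.5,0,0]]]'
```

```text
time_s: 13.07
tool_pos: [0.4837, 0.1931, 0.2163]
eef_rot: [[-0.246, 0.969, -0.0], [0.969, 0.246, 0.0], [0.0, -0.0, -1.0]]
contact_force: [2.0, 0.9, -4.0]
width: 0.0132
```

```bash
python3 -m crank '[[[0,0,-0.3,0,0],[0,0,-0.6,0,0],[0,0,-0.9,0,0],[0,0,-1.2,0,0],[0,0,-1.5,0,0],[0,0,-1.5,0,0],[0,0,-1.5,0,0],[0,0,-1.5,0,0]]]'
```

```text
time_s: 13.73
tool_pos: [0.484, 0.193, 0.2153]
eef_rot: [[-0.246, 0.969, 0.001], [0.969, 0.246, 0.0], [-0.0, 0.001, -1.0]]
contact_force: [-0.1, -1.5, 5.4]
width: 0.0129
```

```bash
python3 -m crank '[[[0,0,-0.2,0,0],[0,0,-0.4,0,0],[0,0,-0.6,0,0],[0,0,-0.8,0,0],[0,0,-1,0,0],[0,0,-1,0,0],[0,0,-1,0,0],[0,0,-1,0,0]]]'
```

```text
time_s: 14.4
tool_pos: [0.4842, 0.193, 0.2152]
eef_rot: [[-0.246, 0.969, 0.002], [0.969, 0.246, 0.0], [-0.0, 0.002, -1.0]]
contact_force: [-2.7, -1.7, 15.1]
width: 0.0132
```

```bash
python3 -m crank '[[[0,0,-0.1,0,0],[0,0,-0.2,0,0],[0,0,-0.3,0,0],[0,0,-0.4,0,0],[0,0,-0.4,0,0],[0,0,-0.4,0,0],[0,0,-0.4,0,0],[0,0,-0.4,0,0]]]'
python3 - <<'E'
from h import *
o=env.get_obs();print(o['tool_pos'],o['contact_force'],o['moment'])
p,d=env.capture('scene')
save('s6',cv2.resize(p[120:220,320:420],None,fx=6,fy=6,interpolation=cv2.INTER_CUBIC)[:600])
E
```

```text
time_s: 15.07
tool_pos: [0.4843, 0.1931, 0.2152]
eef_rot: [[-0.246, 0.969, 0.002], [0.969, 0.246, 0.0], [-0.0, 0.002, -1.0]]
contact_force: [-2.8, -1.6, 17.7]
width: 0.0129
[0.48429553 0.19307986 0.21519419] [-2.76371823 -1.6201658  17.70490476] [-0.29888742  0.8146304  -0.02868056]
```

View pics/s6.png

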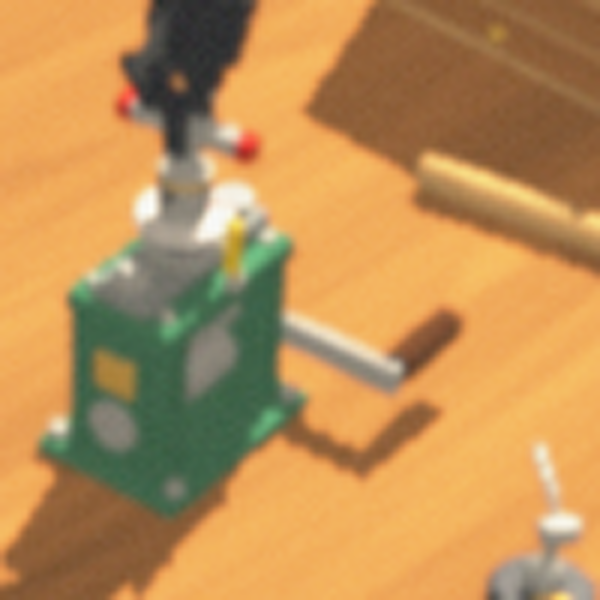

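```bash
python3 -m crank '[[[-0.2,0,0.6,0,0],[-0.2,0,0.8,0,0],[-0.2,-0.1,0.8,-4,0],[-0.2,-0.2,0.8,-9,0],[-0.2,-0.3,0.8,-14,0],[-0.2,-0.4,0.8,-19,0],[-0.2,-0.5,0.8,-23,0],[-0.2,-0.5,0.8,-25,0]]]'
python3 -c "
from h import *
o=env.get_obs();print(o['tool_pos'],np.degrees(np.arctan2(o['eef_rot'][1,0],o['eef_rot'][0,0])),o['contact_force'],o['moment'])"
```

```text
time_s: 15.78
tool_pos: [0.4843, 0.1929, 0.2152]
eef_rot: [[0.191, 0.982, 0.002], [0.982, -0.191, 0.001], [0.001, 0.002, -1.0]]
contact_force: [0.4, 0.1, 9.5]
width: 0.0128
[0.48434164 0.19285597 0.21523877] 79.01788813601954 [0.40181557 0.12235996 9.48047039] [ 0.14808113 -0.09919695  0.08592548]
```

```bash
python3 -m crank '[[[0,-0.1,0,-4,0],[0,-0.2,0,-8,0],[0,-0.3,0,-12,0],[-0.1,-0.4,0,-16,0],[-0.1,-0.5,0,-20,0],[-0.1,-0.5,0,-22,0],[-0.1,-0.5,0,-22,0],[-0.1,-0.5,0,-22,0]]]'
python3 - <<'E'
from h import *
import pickle
o=env.get_obs();print(o['tool_pos'],np.degrees(np.arctan2(o['eef_rot'][1,0],o['eef_rot'][0,0])),o['contact_force'],o['moment'])
p,d=env.capture('wrist');save('w7',p);pickle.dump((o,p,d),open('pics/w7.pkl','wb'))
p,d=env.capture('scene');save('s7',cv2.resize(p[135:185,330:390],None,fx=10,fy=10,interpolation=cv2.INTER_CUBIC))
E
```

```text
time_s: 16.45
tool_pos: [0.4843, 0.1923, 0.2152]
eef_rot: [[0.541, 0.841, 0.002], [0.841, -0.541, 0.001], [0.002, 0.001, -1.0]]
contact_force: [0.4, 0.0, 8.3]
width: 0.0125
[0.48431389 0.19234017 0.21523895] 57.222149043581005 [0.444976   0.02383611 8.30615461] [ 0.14786504 -0.14620353  0.02317744]
```

View pics/w7.png

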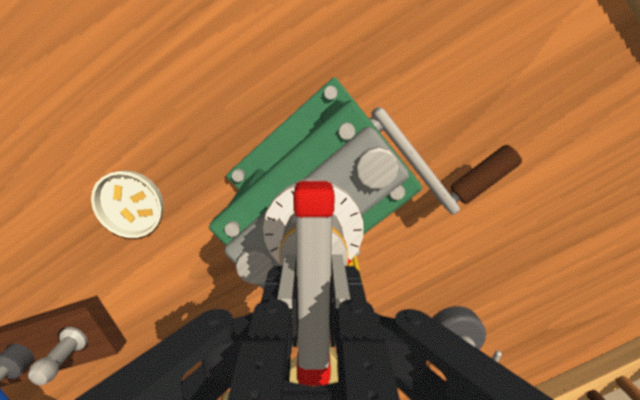

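View pics/s7.png

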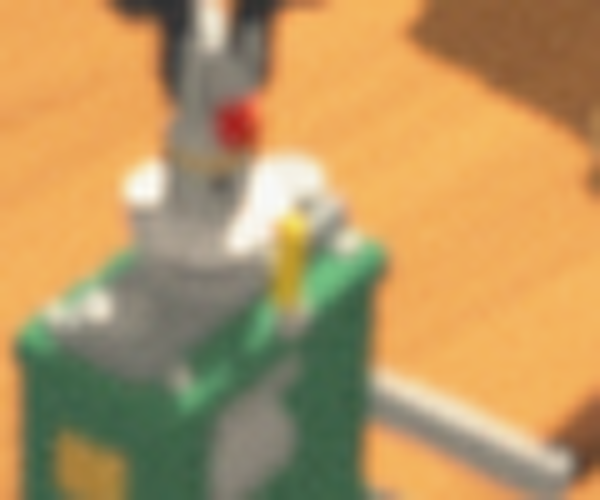

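```bash
python3 - <<'E'
from h import *
import pickle
o,p,d=pickle.load(open('pics/w7.pkl','rb'))
save('w7c',cv2.resize(p[175:285,250:380],None,fx=5.4,fy=5.4,interpolation=cv2.INTER_CUBIC))
E
```

```text
(no output)
```

View pics/w7c.png

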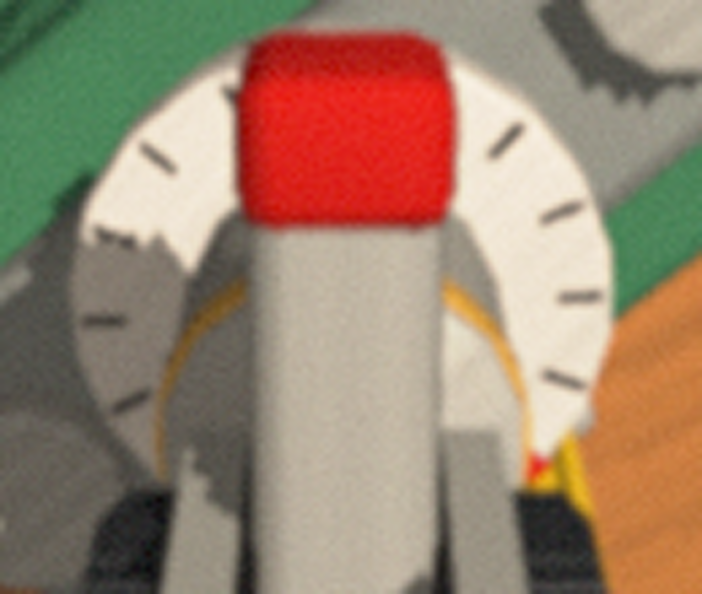

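```bash
python3 - <<'E'
from h import *
import pickle
def angs(pk,pts,sc,off,Z):
    o,p,d=pickle.load(open(pk,'rb'));E=ext('wrist',o)
    r=onplane(E,np.array(pts)/sc+np.array(off)-.1,Z)[:,:2]
    A=np.c_[2*r,np.ones(len(r))];s=np.linalg.lstsq(A,(r**2).sum(1),rcond=None)[0];c=s[:2]
    a=np.degrees(np.arctan2(*(r-c).T[::-1]));print(c,np.sqrt(s[2]+c@c));print(a.round(1));return a,E,c
a,E,c=angs('pics/w2.pkl',[(342,105),(418,97),(490,115),(552,162),(590,226),(597,297),(530,422),(465,455),(395,463),(323,446),(230,343),(213,273),(231,204),(275,143),(557,357)],5,[224,134],.172)
a2,E2,c2=angs('pics/w7.pkl',[(508,140),(561,213),(580,297),(565,380),(157,158),(115,237),(103,320),(130,400)],5.4,[250,175],.172)
f=lambda L:np.array(L)/5.4+np.array([250,175])-.1
r=onplane(E2,f([(540,465)]),.172)[0,:2];print('red part',np.degrees(np.arctan2(*(r-c2)[::-1])))
r=onplane(E2,f([(570,440),(585,500)]),.178)[:,:2];print('ptr',[np.degrees(np.arctan2(*(x-c2)[::-1])) for x in r])
def ph(x): z=np.exp(1j*np.radians(x*18)).mean();return np.degrees(np.angle(z))/18,abs(z)
print(ph(a),ph(a2)); 
# mill post angle in w7
r=onplane(E2,f([(-150,460)]),.13)
E
```

```text
[0.48339771 0.19315922] 0.026013530583900667
[-166.9  170.8  149.2  126.2  103.7   81.6   36.3   13.8   -8.   -30.9
  -75.6  -98.6 -121.  -144.1   59. ]
[0.48366513 0.19316914] 0.02616836818434904
[ 105.1   82.6   60.2   37.9 -164.3 -141.7 -119.7  -97.5]
red part 16.378848559490343
ptr [np.float64(29.607375286043087), np.float64(19.921831494556763)]
(np.float64(-5.238751517839627), np.float64(0.05212927747193138)) (np.float64(0.30030896142557917), np.float64(0.6522937079554406))
```

```bash
python3 - <<'E'
import numpy as np
a=np.array([-166.9,170.8,149.2,126.2,103.7,81.6,36.3,13.8,-8,-30.9,-75.6,-98.6,-121,-144.1,59]);b=np.array([105.1,82.6,60.2,37.9,-164.3,-141.7,-119.7,-97.5])
for x in(a,b): print(np.degrees(np.angle(np.exp(16j*np.radians(x)).mean()))/16%22.5, )
E
python3 -m crank '[[[0,0,0,-2,0],[0,-0.1,0,-4,0],[0,-0.1,0,-6,0],[0,-0.1,0,-7,0],[0,-0.1,0,-7,0],[0,-0.1,0,-7,0],[0,-0.1,0,-7,0],[0,-0.1,0,-7,0]]]'
python3 - <<'E'
from h import *
import pickle
o=env.get_obs();print(o['tool_pos'],np.degrees(np.arctan2(o['eef_rot'][1,0],o['eef_rot'][0,0])),o['contact_force'],o['moment'])
p,d=env.capture('wrist');save('w8',cv2.resize(p[175:285,250:380],None,fx=5.4,fy=5.4,interpolation=cv2.INTER_CUBIC));pickle.dump((o,p,d),open('pics/w8.pkl','wb'))
E
```

```text
13.866902220592838
15.324835198758311
time_s: 17.22
tool_pos: [0.4842, 0.1922, 0.2152]
eef_rot: [[0.64, 0.769, 0.002], [0.769, -0.64, 0.001], [0.002, 0.001, -1.0]]
contact_force: [0.1, -0.4, 8.6]
width: 0.0125
[0.48424573 0.1922264  0.21521852] 50.24104306427598 [ 0.13065427 -0.39063615  8.64014893] [ 0.13368614 -0.08697856  0.02881777]
```

View pics/w8.png

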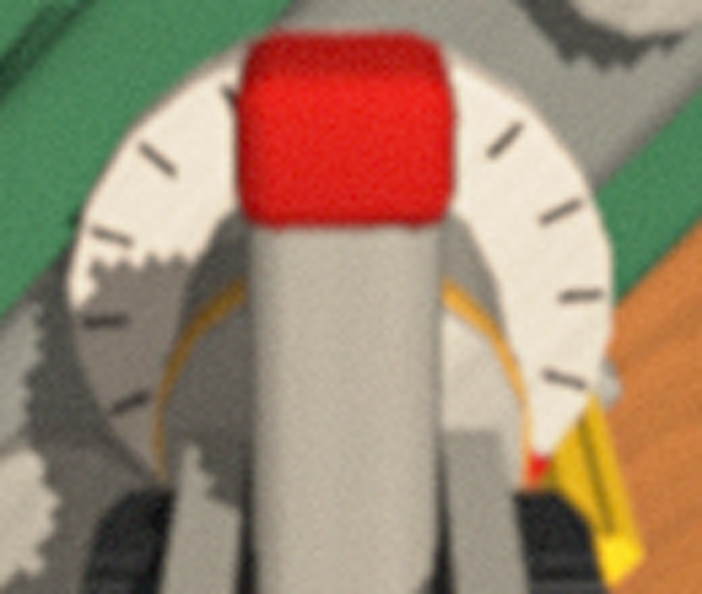

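```bash
python3 - <<'E'
from h import *
import pickle
o,p,d=pickle.load(open('pics/w8.pkl','rb'));E=ext('wrist',o)
f=lambda L:np.array(L)/5.4+np.array([249.9,174.9])
T=onplane(E,f([(507,140),(561,212),(580,296),(565,380),(158,158),(112,237),(104,321),(130,401)]),.172)[:,:2]
A=np.c_[2*T,np.ones(len(T))];c=np.linalg.lstsq(A,(T**2).sum(1),rcond=None)[0][:2]
a=np.degrees(np.arctan2(*(T-c).T[::-1]));print(c,a.round(1),np.degrees(np.angle(np.exp(16j*np.radians(a)).mean()))/16%22.5)
def pt(u,v):
    oo,r=ray(E,[[u,v]]); return oo+r[0]*d[int(round(v)),int(round(u))]
for q in[(600,420),(610,480),(618,520),(622,555),(610,385)]:
    P=pt(*f(q));print(q,P.round(4),np.degrees(np.arctan2(*(P[:2]-c)[::-1])))
save('w8f',p)
E
```

```text
[0.48366501 0.19313466] [  98.3   75.9   53.5   30.9 -171.5 -148.5 -126.4 -104.2] 8.486519024575546
(600, 420) [0.523  0.2022 0.1513] 13.02935226522628
(610, 480) [0.522  0.2018 0.1673] 12.769179691021897
(618, 520) [0.5214 0.2018 0.177 ] 12.86265710189991
(622, 555) [0.5232 0.2003 0.1805] 10.285087147707053
(610, 385) [0.5246 0.2042 0.1418] 15.191510939979738
```

View pics/w8f.png

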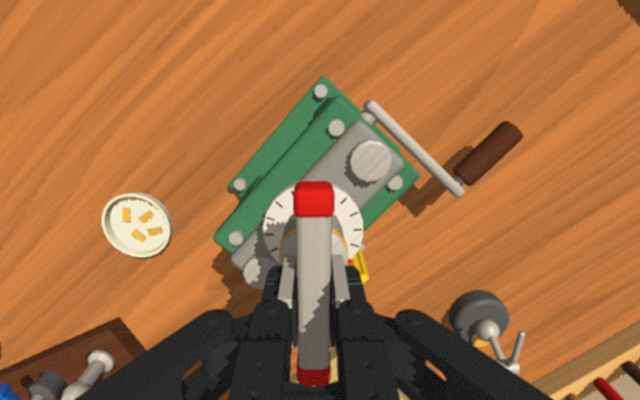

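```bash
python3 -m crank '[[[0,0,0.4,0,0],[0,0,0.7,0,0],[0,0,0.7,0,45],[0,0,0.7,0,45],[0,0,0.7,0,45],[0,0,0.7,0,45],[0,0,0.7,0,45],[0,0,0.7,0,45]]]'
python3 -m crank '[[[0,0,10,0,45],[0,0,25,0,45],[0,0,50,0,60],[-8,0,85,0,60],[-15,0,115,5,60],[-15,0,130,10,60],[-15,0,130,10,60],[-15,0,130,10,60]]]'
python3 - <<'E'
from h import *
import pickle
o=env.get_obs();print(o['tool_pos'],o['contact_force'])
p,d=env.capture('wrist');save('w9',p);pickle.dump((o,p,d),open('pics/w9.pkl','wb'))
E
```

```text
time_s: 17.93
tool_pos: [0.4833, 0.1919, 0.2148]
eef_rot: [[0.64, 0.769, -0.0], [0.769, -0.64, -0.0], [-0.0, -0.0, -1.0]]
contact_force: [-0.9, -0.4, -0.2]
width: 0.0449
time_s: 18.6
tool_pos: [0.4689, 0.192, 0.3461]
eef_rot: [[0.497, 0.868, 0.002], [0.868, -0.497, 0.001], [0.002, 0.002, -1.0]]
contact_force: [0.6, -0.2, -0.6]
width: 0.0596
[0.46892688 0.19204154 0.34607638] [ 0.57333145 -0.18077309 -0.59374715]
```

View pics/w9.png

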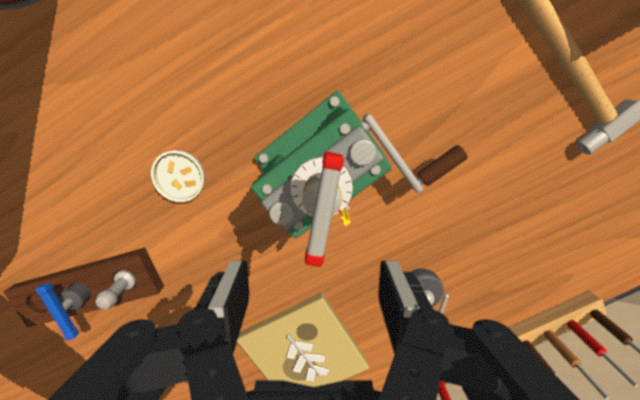

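```bash
python3 - <<'E'
from h import *
import pickle
o,p,d=pickle.load(open('pics/w9.pkl','rb'));E=ext('wrist',o)
save('w9c',cv2.resize(p[140:275,260:400],None,fx=5,fy=4.4,interpolation=cv2.INTER_CUBIC))
def pt(u,v):
    oo,r=ray(E,[[u,v]]); return oo+r[0]*d[v,u]
for q in[(332,165),(327,190),(322,215),(318,245),(316,258),(345,180),(300,175),(345,195)]:print(q,pt(*q).round(4))
E
```

```text
(332, 165) [0.4524 0.2178 0.2411]
(327, 190) [0.4677 0.2051 0.2399]
(322, 215) [0.4834 0.1919 0.2403]
(318, 245) [0.5045 0.1764 0.2398]
(316, 258) [0.5135 0.1694 0.2406]
(345, 180) [0.4872 0.217  0.1716]
(300, 175) [0.4616 0.1821 0.1714]
(345, 195) [0.501  0.2097 0.1701]
```

View pics/w9c.png

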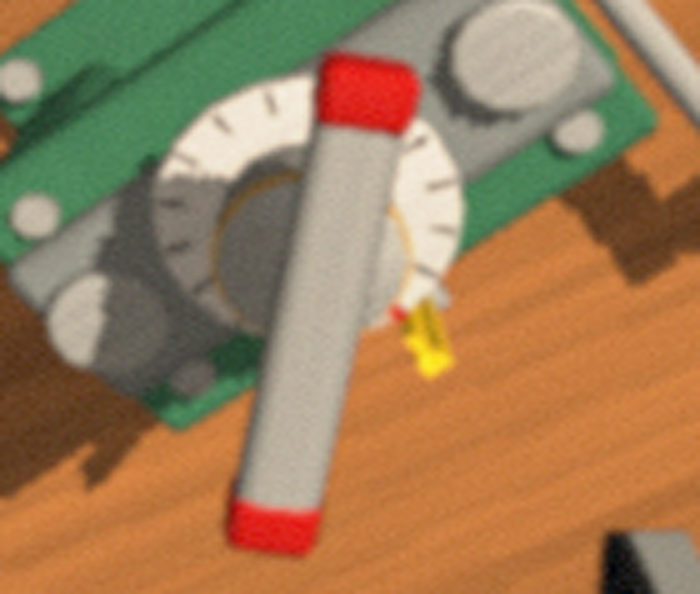

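```bash
python3 -m crank '[[[20,-10,-5,5,60],[45,-20,-15,10,60],[75,-30,-25,16,60],[85,-35,-35,22,60],[85,-35,-40,27,60],[85,-35,-40,27,60],[85,-35,-40,27,60],[85,-35,-40,27,60]]]'
python3 - <<'E'
from h import *
import pickle
o=env.get_obs();print(o['tool_pos'],o['contact_force'])
p,d=env.capture('wrist');pickle.dump((o,p,d),open('pics/w10.pkl','wb'))
E=ext('wrist',o);c=proj(E,[.49,.1935,.172])[0].astype(int);print(c)
x,y=c-[70,55];y=max(y,0);print(x,y);save('w10',p);save('w10c',cv2.resize(p[y:y+110,x:x+140],None,fx=5.4,fy=5.4,interpolation=cv2.INTER_CUBIC))
E
```

```text
time_s: 19.32
tool_pos: [0.5531, 0.1571, 0.3048]
eef_rot: [[0.052, 0.999, -0.001], [0.999, -0.052, 0.0], [-0.0, -0.001, -1.0]]
contact_force: [-0.6, 0.8, 0.6]
width: 0.0601
[0.55307948 0.15707816 0.30484907] [-0.59043785  0.75748455  0.55788725]
[355 109]
285 54
```

View pics/w10c.png

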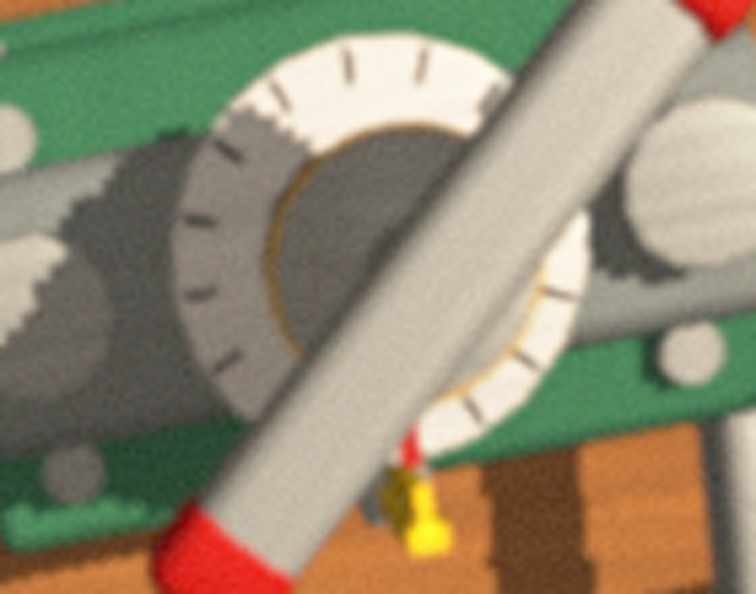

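```bash
python3 - <<'E'
from h import *
import pickle
o,p,d=pickle.load(open('pics/w10.pkl','rb'));E=ext('wrist',o)
f=lambda L:np.array(L)/5.4+np.array([284.9,53.9])
T=onplane(E,f([(281,97),(349,66),(422,66),(229,151),(199,220),(200,293),(228,361),(474,410),(525,360),(558,293)]),.172)[:,:2]
A=np.c_[2*T,np.ones(len(T))];c=np.linalg.lstsq(A,(T**2).sum(1),rcond=None)[0][:2]
a=np.degrees(np.arctan2(*(T-c).T[::-1]));print(c,a.round(1),'red',np.degrees(np.angle(np.exp(16j*np.radians(a)).mean()))/16%22.5)
r=onplane(E,f([(412,450)]),.172)[0,:2];print('red direct',np.degrees(np.arctan2(*(r-c)[::-1])))
for z,q in((.18,(427,535)),(.178,(428,545)),(.165,(404,480))):
  r=onplane(E,f([q]),z)[0,:2];print('ptr',np.degrees(np.arctan2(*(r-c)[::-1])))
b=onplane(E,f([(73,472),(692,352)]),.13);v=b[1]-b[0];print('mill',np.degrees(np.arctan2(v[1],v[0]))-90)
b=onplane(E,f([(35,330),(704,183)]),.156);v=b[1]-b[0];print('mill',np.degrees(np.arctan2(v[1],v[0]))-90)
E
```

```text
[0.48360438 0.19326458] [-148.8 -171.4  166.2 -126.4 -103.9  -81.8  -58.7   31.1   53.4   76.3] red 8.59482583050409
red direct 8.91084109923724
ptr 7.8934753382167155
ptr 8.102765527714858
ptr 6.857313859128334
mill 8.100729073057181
mill 9.266650751679663
```

```bash
python3 - <<'E'
from h import *
p,d=env.capture('top');save('t11',p)
E
```

```text
(no output)
```

View pics/t11.png

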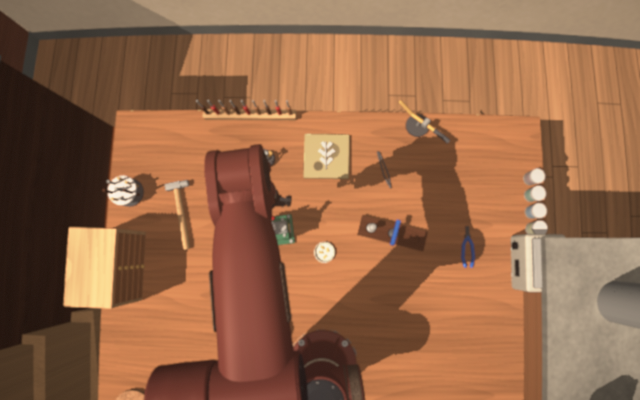

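```bash
python3 -c "
from rig import env
print(env.get_obs()['time_s'],env.get_obs()['contact_force']);print(env.hand_in())"
```

```text
19.4167 [ 0.52853421 -0.38363799 -0.16186113]
the job is handed in; nothing more can be done
None
```

I took the steel T-handle out of the rack, pressed it onto the mill's drive until it stopped, turned it about 54° clockwise, let go and backed away. I handed the job in at 19.4 s; no verdict is reported.

- **Seating:** I felt the ball as about 5 N of resistance on the way down. The socket then slid freely and came to a hard stop, and I pressed to about 21 N against the 30 N limit. After letting go, the bar's top measured about 68.5 mm above the dial, against 68 mm nominal, so the socket is down on the face.
- **Click:** I have no direct reading of the ball. I infer the click from the side force falling away in the last millimetres and from the hard stop.
- **Red line:** The last view, after letting go, puts the line at 8.6° to 8.9°. The pointer measures about 8.0° at its tip, and 6.9° at a less certain point near its base. The mill's own axis came out at 8.1° and 9.3° from two sets of bolts. By most of these the line is within about 1° of the pointer, and the picture shows it running into the pointer.
- **Rest of the bench:** Nothing else looks moved in the last top view. The arm hides part of the mill and third hand there.

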